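# Wedge up the front of a magnetic stirrer and hold it

### The arm

A 6-joint arm with a two-finger parallel gripper is mounted at the origin on the work surface. World frame = base frame: x ahead of the robot, y to its left, z up, the work surface at z = 0. Lengths are in m, angles in rad, forces in N, time in s.
With the tool pointing down it reaches from about 0.35 to 0.975 m from the base axis. Payload 4.9 kg.
Tool frame: the origin (TCP) lies midway between the tips of the shut fingers; the grasp point (between the pads) lies 19 mm behind it; z points along the fingers, y is the direction in which the jaws open and shut (so a half turn about z gives the same grasp; the last joint's range is limited). The gripper opens to 85 mm and grips with 20 to 120 N. Pads are 22 mm wide; open, the fingers measure 114 mm over their backs; the gripper's body (76 mm by 85 mm) begins 54 mm behind the grasp point. The pads swing forward as they close: fully open they stand 13 mm farther back than shut.
Start: joints at [1.088, 0.053, 1.613, -0, 1.476, -0.119], TCP at [0.222, 0.584, 0.231] pointing down, gripper open.
Joint ranges: [-3.01, 3.01], [-1.01, 2.22], [0.06, 2.58], [-1.02, 4.17], [0.09, 2.62], [-3.14, 3.14]. Speed limits (rad/s): [2.57, 2.57, 3.14, 3.14, 3.14, 3.14].

### API

Orientations are given as a rotation vector (axis times angle).
In Python, from station import ctrl gives the robot as it stands.
- The arm moves only by the tool jog_arm, never from a script. Its argument "steps" is a list of rows, each an object of numbers: "dx", "dy", "dz": the shift along the world's x, y, z in units of 60 mm (1.0 is 60 mm); "twist": the turn about the world's z in units of 10 degrees (1.0 is 10 degrees). A call has 1 to 5 rows; each row is the pose to reach, as a shift and turn from the pose measured when the call began; what a row does not reach only later rows make up. A row lasts 1/8 s, in which the tool goes at most 62.5 mm and 10.7 degrees, less where a joint would pass 70% of its speed; a pose out of reach is approached as far as the arm can. A call with a gripper value outside its range is refused whole. "gripper" is the closure in counts, from 0 (fully open) to 255 (shut), set as the call begins (left out, the last holds). The fingers move at their own pace and stop on an object; "newtons" is the grip in N (left out, the last holds). Time passes only in rows, so rows that repeat a pose let the fingers close. It gives the time, the measured TCP pose, the force and the opening at its end, in the units of the state.
- ctrl.get_obs(): the state, without advancing time (a new reading comes with each control period).
- ctrl.get_image(name): name is "scene" or "side" or "wrist"; returns a dict with "frame" (480x640x3 uint8, red, green, blue), "range_z" (480x640 float32, m along the optical axis (not along the pixel's ray), 0 where there is no reading), "fx", "fy", "cx", "cy" (pixels), "extrinsics" (4x4, takes a point from camera to world coordinates). Camera axes: x right, y down, z forward; pixel columns grow to the right and rows downward; lengths in m; the calibration is good to about 2 mm. The wrist camera is an equidistant fisheye: a pixel r from the principal point sees the ray r / f radians off the axis. A picture is of the moment at which its call begins.
- ctrl.finish_job(): hands the job in, once; it reports no verdict.
The state is a dict: "t": time; "q": joint angles; "dq": joint speeds; "effort": joint torques, N m; "tool_pos": TCP position; "tool_rot": TCP orientation; "contact_force": force on the tool from outside, world axes, zero at the start; "wrist_torque": the same for the moment, N m; "opening": finger opening in m.
Only numpy, scipy, OpenCV 4.12 (cv2) and the standard library are available. Lean on these libraries where they do the work, as an engineer would, in place of code of your own. Each camera call takes 0.05 s, during which the arm holds its last target.

### The job

The magnetic stirrer is to get thin rubber pads under its two front feet. Take the blue levelling wedge from the kit tray, lay it flat on the bench and push it, thin end first and squarely, under the middle of the stirrer's front edge (the side with the knob and the switch), until both front feet are lifted just clear of the bench, by about 4 mm. Finish there, with the gripper still holding the wedge in place; let only the wedge touch the stirrer, do not shove the stirrer along or upset the glass dish on it, and leave the other wedges and the bottle alone.

Things in the scene. Friction and masses are not known exactly. Their poses are not given: they have to be found in the camera images.
- wedge_blue: blue plastic levelling wedge, 130 mm long, 28 wide, flat below; top slopes evenly from 3 mm at the tip to 28 at the ribbed heel (3 + 0.192 x distance from the tip). About 60 g, slippery; loose in any one of the tray's pockets. Best gripped across its width near the heel, keeping the hand clear of the stirrer. Origin: centre of the underside; +x to the tip, z up
- wedge_blue_tip (a point): middle of the thin end of the blue wedge, at its underside (3 mm thick there)
- wedge_blue_heel (a point): middle of the thick end of the blue wedge, at its underside (28 mm thick there)
- wedge_red: moulded plastic levelling wedge, 130 mm long, 28 mm wide, flat underside; its top face slopes evenly from 3 mm at the thin tip to 40 mm at the thick heel; steep, not wanted: stays in its pocket. Origin: centre of the underside; +x points to the thin tip (65 mm away), -x to the heel, z up
- wedge_yellow: moulded plastic levelling wedge, 130 mm long, 28 mm wide, flat underside; its top face slopes evenly from 3 mm at the thin tip to 16 mm at the thick heel; shallow, not wanted: stays in its pocket. Origin: centre of the underside; +x points to the thin tip (65 mm away), -x to the heel, z up
- tray: fixed grey kit tray, 187 x 191 mm, with three parallel pockets 134 x 31 mm at 70 mm pitch along its y; pocket floor 3 mm, lands around 8 mm above the bench. Each holds one wedge lying along the tray's x, tip to +x. Two black rubber pads, 28 mm across, 2 thick, are fixed on the land beyond the heels. Origin: bench level under the centre of the middle pocket
- stirrer: white magnetic stirrer, loose, 130 mm deep (x) and wide (y), 0.8 kg; plate top 61 mm up; flat underside 8 mm above the bench on four grippy rubber feet. Front = -x side: blue panel folded over the top edge, black knob standing out 13 mm, 37 mm up, and green switch. Origin: centre, level of the feet's undersides; +x from front to back
- front_edge (a point): middle of the housing's lower front edge, 8 mm above the bench at first; the wedge goes under it along the stirrer's +x, between the front feet. The blue wedge touches with its tip 26 mm in; each further 10 mm then lifts this edge 1.9 mm and the front feet 1.7 mm, the stirrer tipping about its back feet; it takes some newtons of push
- foot_front_left (a point): centre of the underside of the stirrer's front left rubber foot (18 mm diameter, 8 mm tall, centre 50 mm in front and 48 mm to the left (+y) of the stirrer's centre); its height above the bench top (z = 0) is the foot's clearance
- foot_front_right (a point): centre of the underside of the stirrer's front right rubber foot (18 mm diameter, 8 mm tall, centre 50 mm in front and 48 mm to the right (-y) of the stirrer's centre); its height above the bench top (z = 0) is the foot's clearance
- foot_back_left (a point): centre of the underside of the stirrer's back left rubber foot (18 mm diameter, 8 mm tall, centre 50 mm behind and 48 mm to the left (+y) of the stirrer's centre); its height above the bench top (z = 0) is the foot's clearance
- foot_back_right (a point): centre of the underside of the stirrer's back right rubber foot (18 mm diameter, 8 mm tall, centre 50 mm behind and 48 mm to the right (-y) of the stirrer's centre); its height above the bench top (z = 0) is the foot's clearance
- dish: clear glass dish, 80 mm across and 42 mm high, standing loose on the middle of the stirrer's plate (its rim 103 mm above the bench). Origin: centre of its underside. Stays there
- bottle: amber glass bottle with a black cap, 64 mm across and 150 mm tall, standing on the bench beyond the stirrer. Origin: centre of its underside. Stays there
Things that resemble listed ones, but are neither listed nor needed, are in the scene too. Of the things that look like the wedge_blue, the smallest one is meant.

How it is judged:
By the outcome, as a careful person would: the job done as asked, in the order asked, and still so for the second after the job is handed in, while the arm keeps its last pose, push and grip.
It also fails if it takes over 38 s, if anything falls off the work surface, if the arm or the gripper's body presses on something with over 40 N, if the wrist force passes 120 N, or if a joint passes its speed limit or range.

## Working session

There is one attempt and no reset: what is moved stays moved. The work goes in short steps, Python scripts to look and compute and a tool call to move; the robot and the scene stay as the last step left them, time stands still between calls to the robot, and variables do not carry over. Pictures are saved under pics/ and viewed, and the job is handed in when it is done.

Besides the shell and the picture viewer there is one more tool, called after "Request:" as name([rows], argument=value, ...), one row to a line, values as JSON. jog_arm: Moves the arm, as the interface text tells. Its arguments: {"type":"object","properties":{"steps":{"type":"array"},"gripper":{"type":"number"},"newtons":{"type":"number"}},"required":["steps"]}

```bash
ls; mkdir -p pics
python3 - <<'E'
from station import ctrl
import cv2,numpy as np
o=ctrl.get_obs();print({k:np.round(v,3) for k,v in o.items()})
for n in("scene","side","wrist"):
    d=ctrl.get_image(n);cv2.imwrite(f"pics/a_{n}.png",d["frame"][:,:,::-1]);np.savez(f"a_{n}.npz",**d)
    print(n,d["fx"],d["fy"],d["cx"],d["cy"],np.round(d["extrinsics"],3).tolist())
E
```

```text
pics
{'t': np.float64(0.0), 'q': array([ 1.088,  0.053,  1.614,  0.   ,  1.476, -0.119]), 'dq': array([-0.001,  0.002, -0.001, -0.002,  0.   ,  0.001]), 'effort': array([ 0.0000e+00, -3.9370e+01, -3.7017e+01, -0.0000e+00,  7.0000e-03,
        0.0000e+00]), 'tool_pos': array([0.222, 0.584, 0.23 ]), 'tool_rot': array([-5.680e-01, -3.089e+00,  3.000e-03]), 'contact_force': array([ 0.541, -0.507, -0.839]), 'wrist_torque': array([-0.018, -0.005,  0.   ]), 'opening': np.float64(0.085)}
scene 531.974085063119 531.974085063119 323.4509881374541 240.58523341457814 [[0.836, 0.42, -0.353, 1.114], [0.549, -0.627, 0.553, -0.741], [0.011, -0.656, -0.754, 1.189], [0.0, 0.0, 0.0, 1.0]]
side 525.4487436058296 525.4487436058296 320.04985129213634 241.6613012501263 [[0.884, -0.285, 0.37, 0.112], [-0.467, -0.503, 0.727, -0.834], [-0.021, -0.816, -0.578, 0.767], [0.0, 0.0, 0.0, 1.0]]
wrist 371.64829954431775 371.64829954431775 318.7359709909783 237.78843109311532 [[0.356, 0.887, 0.296, 0.145], [0.935, -0.337, -0.114, 0.611], [-0.001, 0.317, -0.948, 0.374], [0.0, 0.0, 0.0, 1.0]]
```

View pics/a_scene.png

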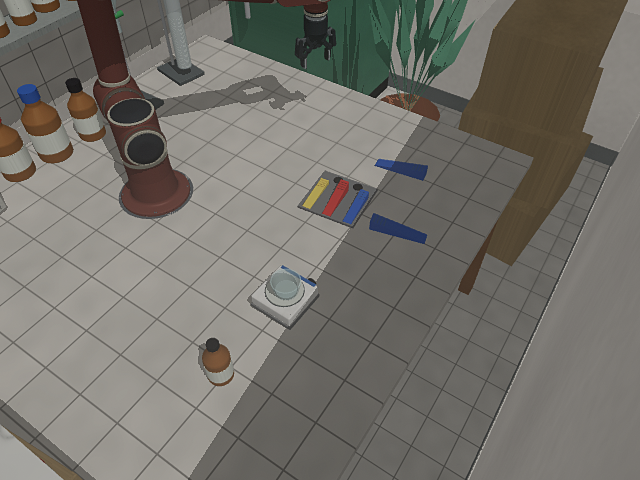

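View pics/a_side.png

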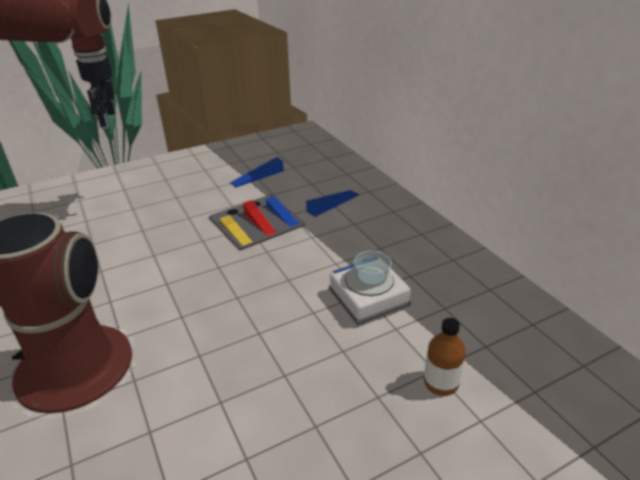

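View pics/a_wrist.png

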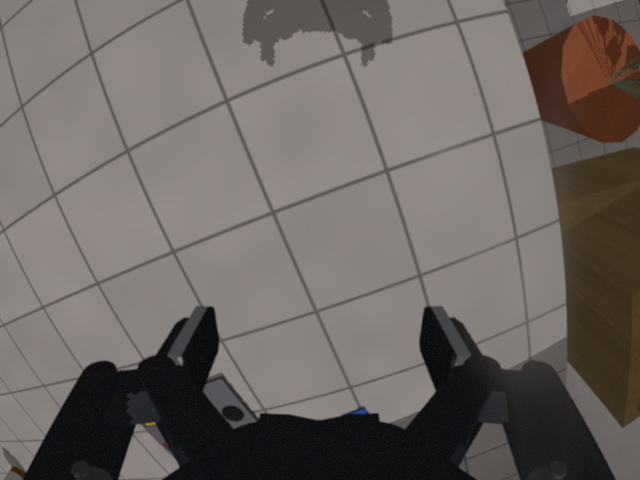

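Scene view: the tray is at (338,198). It holds yellow (316,193), red (336,198) and blue (357,207). Blue look-alikes lie loose at (402,169) and (398,229), and both look larger. The stirrer is at (285,295) with its blue panel at (298,276), on the side towards the tray, and the bottle is at (217,363). My choice is the tray's blue wedge. Next I'll measure the candidates and check with a crop.

```bash
cat > h.py <<'E'
import numpy as np,cv2
def load(n): 
    d=np.load(n+".npz"); return {k:d[k] for k in d.files}
def pts(d,m):
    v,u=np.nonzero(m); z=d["range_z"][v,u]; k=z>0;u,v,z=u[k],v[k],z[k]
    P=np.c_[(u-d["cx"])/d["fx"]*z,(v-d["cy"])/d["fy"]*z,z]
    E=d["extrinsics"];return P@E[:3,:3].T+E[:3,3],u,v
def onplane(d,uv,h):
    uv=np.atleast_2d(uv).astype(float);r=np.c_[(uv[:,0]-d["cx"])/d["fx"],(uv[:,1]-d["cy"])/d["fy"],np.ones(len(uv))]
    E=d["extrinsics"];r=r@E[:3,:3].T;c=E[:3,3];s=(h-c[2])/r[:,2];return c+r*s[:,None]
def proj(d,P):
    E=d["extrinsics"];p=(np.atleast_2d(P)-E[:3,3])@E[:3,:3];return np.c_[p[:,0]/p[:,2]*d["fx"]+d["cx"],p[:,1]/p[:,2]*d["fy"]+d["cy"]]
def masks(d):
    h=cv2.cvtColor(d["frame"],cv2.COLOR_RGB2HSV)
    return {"blue":cv2.inRange(h,(105,120,40),(130,255,255)),"red":cv2.inRange(h,(0,200,100),(5,255,255)),"yellow":cv2.inRange(h,(20,140,90),(32,255,255))}
E
python3 - <<'E'
from h import *
for n in("scene","side"):
    d=load("a_"+n)
    for c,m in masks(d).items():
        k,l,st,ce=cv2.connectedComponentsWithStats(m)
        for i in range(1,k):
            if st[i,4]<40: continue
            P,u,v=pts(d,l==i)
            (cx,cy),(w,h),a=cv2.minAreaRect(P[:,:2].astype(np.float32))
            print(n,c,ce[i].round(1),st[i,4],"ctr",np.round([cx,cy],3),"size",np.round([w,h],3),round(a,1),"z",np.percentile(P[:,2],[2,50,98]).round(3))
d=load("a_scene");f=d["frame"]
cr=f[150:330,230:440,::-1];cv2.imwrite("pics/crop1.png",cv2.resize(cr,None,fx=3.3,fy=3.3,interpolation=cv2.INTER_CUBIC))
d=load("a_side");f=d["frame"]
cr=f[150:330,200:420,::-1];cv2.imwrite("pics/crop2.png",cv2.resize(cr,None,fx=3.3,fy=3.3,interpolation=cv2.INTER_CUBIC))
E
```

```text
scene blue [28.2 93.4] 339 ctr [-0.416 -0.048] size [0.053 0.064] 66.2 z [0.219 0.25  0.258]
scene blue [403.2 168.2] 569 ctr [0.6   0.533] size [0.172 0.05 ] 5.4 z [0.002 0.019 0.039]
scene blue [356.2 205.9] 364 ctr [0.571 0.299] size [0.037 0.153] 9.8 z [0.007 0.02  0.035]
scene blue [396.  229.3] 742 ctr [0.725 0.281] size [0.17  0.045] 14.3 z [0.003 0.019 0.038]
scene blue [307.7 281.1] 43 ctr [ 0.627 -0.054] size [0.046 0.011] 0.8 z [0.054 0.058 0.062]
side blue [260.4 172.1] 554 ctr [0.597 0.528] size [0.168 0.046] 8.7 z [0.002 0.015 0.035]
side blue [328.1 202. ] 601 ctr [0.721 0.276] size [0.168 0.042] 13.3 z [0.003 0.017 0.036]
side blue [280.8 210.9] 412 ctr [0.569 0.308] size [0.037 0.174] 2.4 z [0.005 0.016 0.03 ]
side red [257.6 217.9] 301 ctr [0.497 0.28 ] size [0.024 0.125] 5.3 z [0.008 0.022 0.038]
side yellow [235.3 230. ] 359 ctr [0.43  0.275] size [0.029 0.136] 7.3 z [0.004 0.011 0.02 ]
```

View pics/crop1.png

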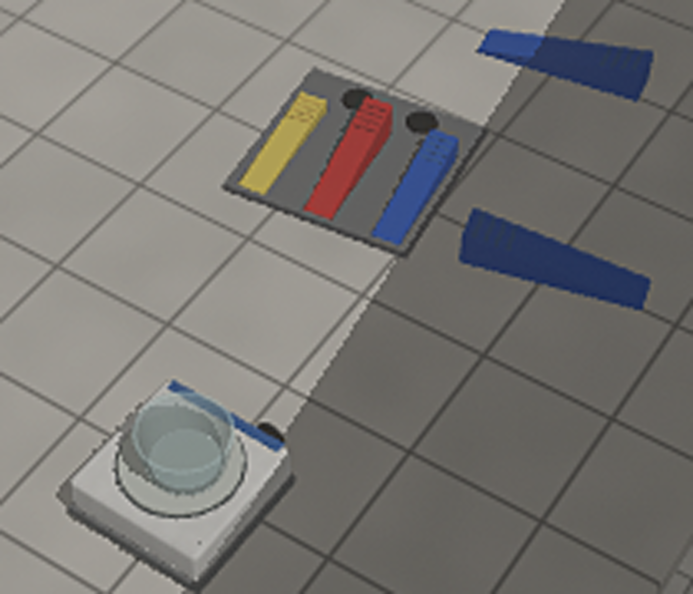

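View pics/crop2.png

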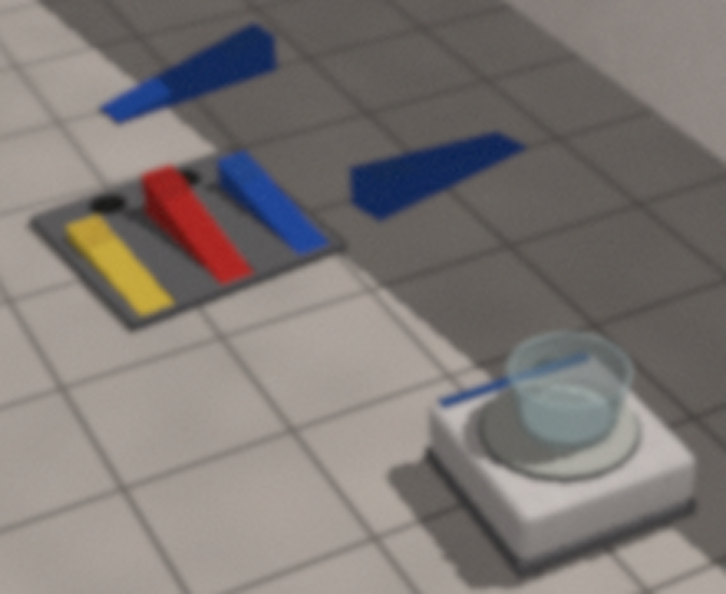

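The crops confirm the choice. The tray's blue wedge is about 150 x 37 mm in the depth data, while the loose ones are about 170 x 45 mm, so the tray wedge is the smallest. I'll hover over its heel, turned so the jaws close across its width, and look with the wrist camera.

Request:
jog_arm([
  {"dx": 5.7, "dy": -3.7, "dz": -0.3, "twist": -6},
  {"dx": 5.7, "dy": -3.7, "dz": -0.3, "twist": -6},
  {"dx": 5.7, "dy": -3.7, "dz": -0.3, "twist": -6},
  {"dx": 5.7, "dy": -3.7, "dz": -0.3, "twist": -6},
  {"dx": 5.7, "dy": -3.7, "dz": -0.3, "twist": -6},
], gripper=90)

```text
t: 0.78
tool_pos: [0.4853, 0.4124, 0.2163]
tool_rot: [-1.91, -2.493, 0.002]
contact_force: [0.9, 1.0, 0.6]
opening: 0.0552
```

Request:
jog_arm([
  {"dx": 1.3, "dy": -0.8, "dz": -0.1, "twist": -1.1},
  {"dx": 1.3, "dy": -0.8, "dz": -0.1, "twist": -1.1},
  {"dx": 1.3, "dy": -0.8, "dz": -0.1, "twist": -1.1},
])

```text
t: 1.15
tool_pos: [0.5647, 0.3626, 0.2093]
tool_rot: [-2.143, -2.294, 0.004]
contact_force: [-0.4, 0.6, 0.5]
opening: 0.055
```

Run:
```python
from station import ctrl
import cv2,numpy as np
o=ctrl.get_obs();print({k:np.round(o[k],4) for k in("t","tool_pos","tool_rot","opening")})
d=ctrl.get_image("wrist");cv2.imwrite("pics/b_wrist.png",d["frame"][:,:,::-1]);np.savez("b_wrist.npz",**d)
print(np.round(d["extrinsics"],3))
```

```text
{'t': np.float64(1.15), 'tool_pos': array([0.5647, 0.3626, 0.2093]), 'tool_rot': array([-2.1434, -2.2943,  0.0041]), 'opening': np.float64(0.055)}
[[ 0.998  0.065  0.019  0.559]
 [ 0.068 -0.946 -0.317  0.443]
 [-0.003  0.317 -0.948  0.353]
 [ 0.     0.     0.     1.   ]]
```

View pics/b_wrist.png

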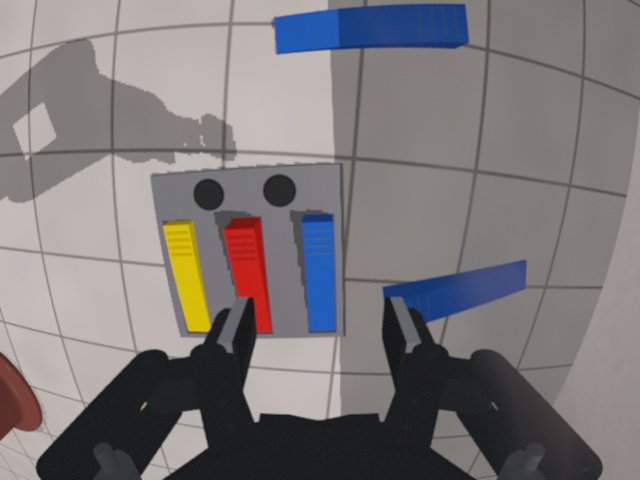

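The wrist view shows the tray with corners near (152,176), (341,164), (344,335) and (181,336). The blue wedge's heel is at (318,215) and its tip at (322,331), visible between the fingers. Next I'll compute its axis.

```bash
cat >> h.py <<'E'
def wpl(d,uv,h):
    uv=np.atleast_2d(uv).astype(float);x=uv-[d["cx"],d["cy"]];r=np.hypot(*x.T);t=r/d["fx"]
    s=np.where(r>0,np.sin(t)/np.maximum(r,1e-9),0);ray=np.c_[x*s[:,None],np.cos(t)]
    E=d["extrinsics"];ray=ray@E[:3,:3].T;c=E[:3,3];k=(h-c[2])/ray[:,2];return c+ray*k[:,None]
E
python3 - <<'E'
from h import *
d=load("b_wrist");f=d["frame"]
m=masks(d)["blue"];k,l,st,ce=cv2.connectedComponentsWithStats(m)
i=l[270,320];mm=(l==i)
print(st[i])
# per-row left/right edges of the top face; height depends on distance from tip
rows=np.arange(218,330,4);L=[];R=[]
for v in rows:
    u=np.nonzero(mm[v])[0];L.append((u.min()-.5,v));R.append((u.max()+.5,v))
# heel at row~215, tip at row 331; iterate for height
tip=wpl(d,[(322,331.5)],.006)[0];
# tip row refine
us=[np.nonzero(mm[:,u])[0].max() for u in range(312,333)];print("tip rows",us)
us2=[np.nonzero(mm[:,u])[0].min() for u in range(306,330)];print("heel rows",us2)
tip=wpl(d,[(322,np.median(us)+.5)],.006)[0]
for side,E in(("L",L),("R",R)):
    Q=[]
    for e in E:
        h=.018
        for _ in range(6):
            p=wpl(d,[e],h)[0];h=.006+.192*np.clip(np.hypot(*(p-tip)[:2]),0,.13)
        Q.append(p)
    Q=np.array(Q);vx,vy,x0,y0=cv2.fitLine(Q[:,:2].astype(np.float32),cv2.DIST_HUBER,0,.001,.001).ravel()
    if vy>0:vx,vy=-vx,-vy
    print(side,"dir",vx,vy,"ang",np.degrees(np.arctan2(vy,vx)),"x at y=.35",x0+vx/vy*(.35-y0),"x at y=.25",x0+vx/vy*(.25-y0))
print("tip mid",tip)
print("heel top",wpl(d,[(303,216.5),(333,214.5)],.031))
print("tip cnr",wpl(d,[(309,331.5),(335.5,331)],.006))
print("tray",wpl(d,[(152,176),(341,164),(344,335),(181,336)],.008))
cv2.imwrite("pics/b_crop.png",cv2.resize(f[190:350,270:370,::-1],None,fx=3.7,fy=3.7,interpolation=cv2.INTER_CUBIC))
E
```

```text
[ 302  214   34  117 3401]
tip rows [np.int64(330), np.int64(330), np.int64(330), np.int64(330), np.int64(330), np.int64(330), np.int64(330), np.int64(330), np.int64(330), np.int64(330), np.int64(330), np.int64(330), np.int64(330), np.int64(330), np.int64(330), np.int64(330), np.int64(330), np.int64(330), np.int64(330), np.int64(330), np.int64(330)]
heel rows [np.int64(215), np.int64(215), np.int64(215), np.int64(215), np.int64(215), np.int64(215), np.int64(215), np.int64(215), np.int64(215), np.int64(214), np.int64(214), np.int64(214), np.int64(214), np.int64(214), np.int64(214), np.int64(214), np.int64(214), np.int64(214), np.int64(214), np.int64(214), np.int64(214), np.int64(214), np.int64(214), np.int64(214)]
L dir 0.10549994 -0.99441934 ang -83.94402 x at y=.35 0.54818887 x at y=.25 0.5587981
R dir 0.108628385 -0.99408245 ang -83.76374 x at y=.35 0.5767573 x at y=.25 0.5876848
tip mid [0.57646415 0.21964479 0.006     ]
heel top [[0.54958431 0.35421135 0.031     ]
 [0.5763394  0.35792144 0.031     ]]
tip cnr [[0.56226801 0.21729555 0.006     ]
 [0.59135641 0.21994661 0.006     ]]
tray [[0.39419902 0.38103589 0.008     ]
 [0.58127713 0.40109216 0.008     ]
 [0.60101949 0.21648767 0.008     ]
 [0.41353019 0.19582007 0.008     ]]
```

View pics/b_crop.png

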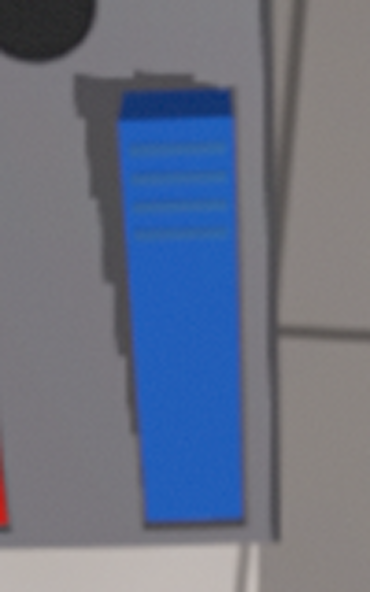

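Run:
```python
from h import *
d=load("b_wrist")
print("heel top edge",wpl(d,[(318,222)],.031), "pocket heel",wpl(d,[(318,214)],.004))
```

```text
heel top edge [[0.56338572 0.34999569 0.031     ]] pocket heel [[0.56323088 0.35030726 0.004     ]]
```

Request:
jog_arm([
  {"dx": 0, "dy": -0.4, "dz": -1, "twist": 0.22},
  {"dx": 0, "dy": -0.44, "dz": -2, "twist": 0.22},
  {"dx": 0, "dy": -0.44, "dz": -2.4, "twist": 0.22},
  {"dx": 0, "dy": -0.44, "dz": -2.4, "twist": 0.22},
])

```text
t: 1.7
tool_pos: [0.5604, 0.3373, 0.0625]
tool_rot: [-2.093, -2.336, 0.012]
contact_force: [-0.9, -0.3, -0.3]
opening: 0.0548
```

Request:
jog_arm([
  {"dx": 0.06, "dy": -0.02, "dz": 0, "twist": 0},
  {"dx": 0.06, "dy": -0.02, "dz": -0.4, "twist": 0},
  {"dx": 0.06, "dy": -0.02, "dz": -0.7, "twist": 0},
  {"dx": 0.06, "dy": -0.02, "dz": -0.84, "twist": 0},
  {"dx": 0.06, "dy": -0.02, "dz": -0.84, "twist": 0},
])

```text
t: 2.33
tool_pos: [0.5638, 0.3361, 0.0117]
tool_rot: [-2.092, -2.336, 0.014]
contact_force: [-0.4, -0.2, 0.4]
opening: 0.0552
```

Run:
```python
from station import ctrl
import cv2,numpy as np
o=ctrl.get_obs();print({k:np.round(o[k],4) for k in("t","tool_pos","tool_rot","opening","contact_force")})
d=ctrl.get_image("wrist");cv2.imwrite("pics/c_wrist.png",d["frame"][:,:,::-1]);np.savez("c_wrist.npz",**d)
```

```text
{'t': np.float64(2.325), 'tool_pos': array([0.5638, 0.3361, 0.0117]), 'tool_rot': array([-2.0924, -2.3361,  0.0137]), 'opening': np.float64(0.0552), 'contact_force': array([-0.3628, -0.1722,  0.396 ])}
```

View pics/c_wrist.png

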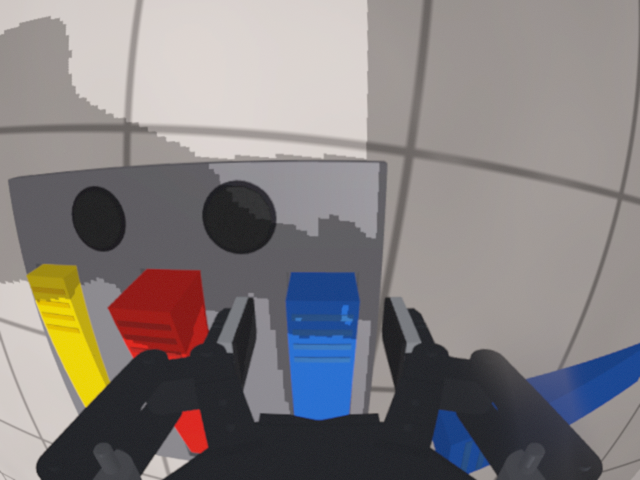

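The fingers at (240,340) and (400,335) straddle the blue heel at (322,300). It is centred and clear of the red wedge. Closing now.

Request:
jog_arm([
  {"dx": 0},
  {"dx": 0},
  {"dx": 0},
  {"dx": 0},
  {"dx": 0},
], gripper=255, newtons=80)

```text
validation failed for argument at $.st...
```

Run:
```python
from h import *
# stirrer measurement from initial pictures
for n in("scene","side"):
    d=load("a_"+n);f=d["frame"]
    x0,y0,x1,y1=(240,255,330,335) if n=="scene" else(320,235,420,325)
    cv2.imwrite(f"pics/st_{n}.png",cv2.resize(f[y0:y1,x0:x1,::-1],None,fx=7,fy=7,interpolation=cv2.INTER_CUBIC))
    M=np.zeros(f.shape[:2],bool);M[y0:y1,x0:x1]=1
    P,u,v=pts(d,M);k=(P[:,2]>.053)&(P[:,2]<.066)
    (c,s,a)=cv2.minAreaRect(P[k,:2].astype(np.float32));print(n,np.round(c,4),np.round(s,3),a,cv2.boxPoints((c,s,a)).round(3).tolist(), np.median(P[k,2]))
```

```text
scene [ 0.5951 -0.1081] [0.139 0.13 ] 89.01554107666016 [[0.5289999842643738, -0.17599999904632568], [0.6589999794960022, -0.17800000309944153], [0.6610000133514404, -0.03999999910593033], [0.531000018119812, -0.03799999877810478]] 0.05876899815755776
side [ 0.5922 -0.1138] [0.131 0.127] 87.82023620605469 [[0.5260000228881836, -0.1770000010728836], [0.652999997138977, -0.18199999630451202], [0.6579999923706055, -0.050999999046325684], [0.531000018119812, -0.04600000008940697]] 0.05694035873826453
```

View pics/st_scene.png

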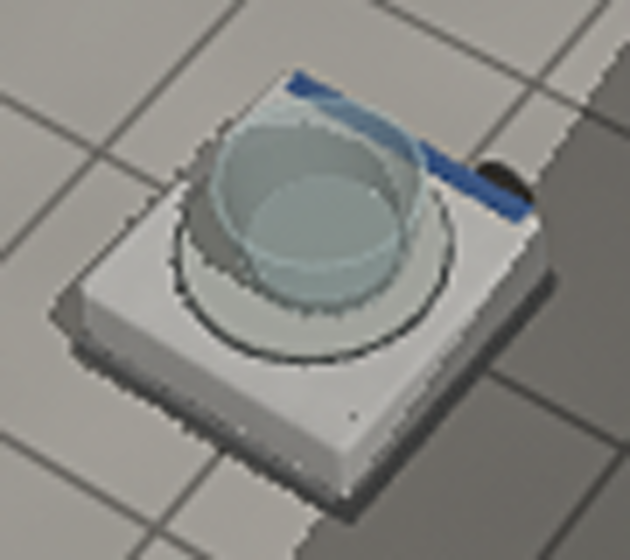

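View pics/st_side.png

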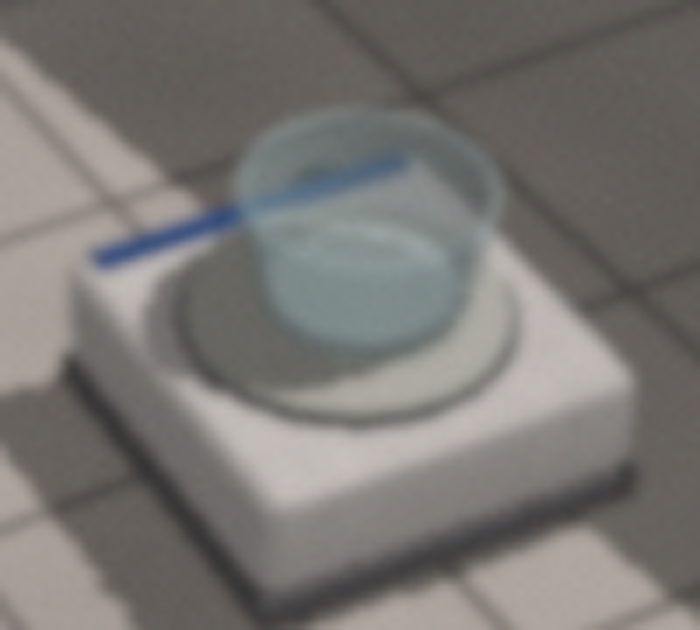

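The stirrer is near (0.593, -0.11), almost square to the world axes, with its front at about y = -0.045. The knob is on the +x side. The jog call was refused, so I'll repeat it with full rows.

Request:
jog_arm([
  {"dx": 0, "dy": 0, "dz": 0, "twist": 0},
  {"dx": 0, "dy": 0, "dz": 0, "twist": 0},
  {"dx": 0, "dy": 0, "dz": 0, "twist": 0},
  {"dx": 0, "dy": 0, "dz": 0, "twist": 0},
], gripper=255, newtons=80)

```text
t: 2.88
tool_pos: [0.5653, 0.3367, 0.0138]
tool_rot: [-2.093, -2.337, 0.009]
contact_force: [-0.6, 1.0, 6.0]
opening: 0.0259
```

Request:
jog_arm([
  {"dx": 0, "dy": 0, "dz": 0.3, "twist": 0},
  {"dx": 0, "dy": 0, "dz": 0.7, "twist": 0},
  {"dx": 0, "dy": 0, "dz": 1.2, "twist": 0},
  {"dx": 0, "dy": 0, "dz": 1.7, "twist": 0},
  {"dx": 0, "dy": 0, "dz": 1.7, "twist": 0},
])

```text
t: 3.5
tool_pos: [0.5671, 0.3376, 0.1198]
tool_rot: [-2.095, -2.339, -0.001]
contact_force: [-0.1, 0.2, -0.4]
opening: 0.0257
```

Run:
```python
from station import ctrl
import cv2,numpy as np
o=ctrl.get_obs();print({k:np.round(o[k],4) for k in("t","tool_pos","tool_rot","opening","contact_force")})
for n in("wrist","side","scene"):
    d=ctrl.get_image(n);cv2.imwrite(f"pics/d_{n}.png",d["frame"][:,:,::-1]);np.savez(f"d_{n}.npz",**d)
    if n=="side":cv2.imwrite("pics/d_sidec.png",cv2.resize(d["frame"][110:270,180:380,::-1],None,fx=3.7,fy=3.7,interpolation=cv2.INTER_CUBIC))
```

```text
{'t': np.float64(3.5), 'tool_pos': array([0.5671, 0.3376, 0.1198]), 'tool_rot': array([-2.0950e+00, -2.3391e+00, -8.0000e-04]), 'opening': np.float64(0.0257), 'contact_force': array([-0.1499,  0.161 , -0.4369])}
```

View pics/d_wrist.png

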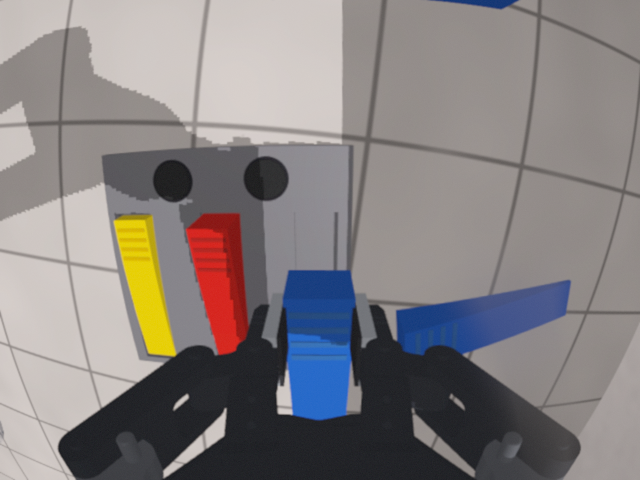

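View pics/d_sidec.png

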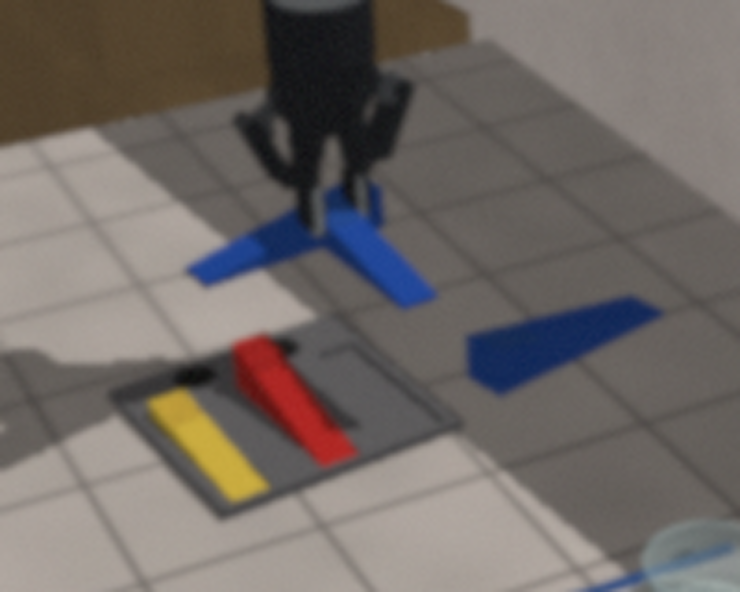

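The blue wedge is gripped and off the tray; in the wrist view its heel is at (319,290). Red and yellow have not moved. Next I'll check its pitch and where the tip sits relative to the TCP.

Run:
```python
from h import *
for n in("scene","side"):
    d=load("d_"+n);m=masks(d)["blue"]
    P,u,v=pts(d,m>0)
    k=(P[:,2]>.085)&(P[:,2]<.17)&(abs(P[:,0]-.57)<.05)&(P[:,1]<.33)&(P[:,1]>.18)
    P=P[k];print(n,k.sum(),"u",u[k].min(),u[k].max(),"v",v[k].min(),v[k].max())
    # axis s along tip direction, fit z vs s
    t=np.array([.107,-.994]);s=(P[:,:2]-[.5671,.3376])@t
    A=np.c_[s,np.ones(len(s))];w=np.ones(len(s),bool)
    for _ in range(8):
        c=np.linalg.lstsq(A[w],P[w,2],rcond=None)[0];r=P[:,2]-A@c;w=abs(r)<.004
    print(" slope",c, "s range",np.percentile(s,[1,99]),"z range",np.percentile(P[:,2],[1,99]),w.sum())
    f=d["frame"];x0,x1,y0,y1=u[k].min()-15,u[k].max()+15,v[k].min()-15,v[k].max()+15
    cv2.imwrite(f"pics/d_{n}z.png",cv2.resize(f[y0:y1,x0:x1,::-1],None,fx=7,fy=7,interpolation=cv2.INTER_CUBIC));print(x0,y0)
```

```text
scene 316 u 344 367 v 170 200
 slope [-0.19865809  0.13166511] s range [0.00976497 0.11540677] z range [0.10653042 0.13196377] 234
329 155
side 355 u 267 296 v 166 192
 slope [-0.19420753  0.1308207 ] s range [0.00895123 0.11584129] z range [0.10676953 0.1306922 ] 299
252 151
```

View pics/d_scenez.png

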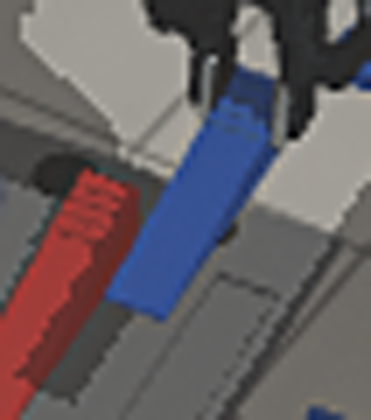

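View pics/d_sidez.png

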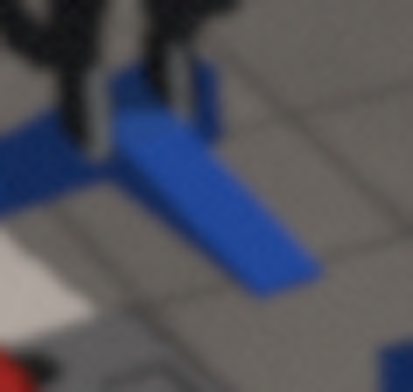

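It is level: slope 0.194–0.199, against 0.192 nominal. The tip is about 115 mm ahead of the TCP and the underside about 11 mm below it. I'll fly high over the stirrer to measure it with the wrist camera.

Request:
jog_arm([
  {"dx": 0.1, "dy": -0.6, "dz": 0.8, "twist": -0.3},
  {"dx": 0.2, "dy": -1.4, "dz": 1.6, "twist": -0.76},
  {"dx": 0.3, "dy": -2.4, "dz": 2.2, "twist": -0.76},
  {"dx": 0.4, "dy": -3.4, "dz": 2.7, "twist": -0.76},
  {"dx": 0.45, "dy": -4.3, "dz": 2.7, "twist": -0.76},
])

```text
t: 4.28
tool_pos: [0.591, 0.0848, 0.276]
tool_rot: [-2.242, -2.194, 0.01]
contact_force: [1.3, 0.2, -0.5]
opening: 0.0258
```

Request:
jog_arm([
  {"dx": 0, "dy": -1, "dz": 0, "twist": 0},
  {"dx": 0, "dy": -2, "dz": 0, "twist": 0},
  {"dx": 0, "dy": -3, "dz": 0, "twist": 0},
  {"dx": 0, "dy": -3.3, "dz": 0, "twist": 0},
  {"dx": 0, "dy": -3.3, "dz": 0, "twist": 0},
])

```text
t: 4.9
tool_pos: [0.5905, -0.1137, 0.2742]
tool_rot: [-2.242, -2.189, 0.012]
contact_force: [0.2, 1.4, -0.5]
opening: 0.0258
```

Run:
```python
from station import ctrl
import cv2,numpy as np
o=ctrl.get_obs();print({k:np.round(o[k],4) for k in("t","tool_pos","tool_rot","opening","contact_force")})
for n in("wrist",):
    d=ctrl.get_image(n);cv2.imwrite(f"pics/e_{n}.png",d["frame"][:,:,::-1]);np.savez(f"e_{n}.npz",**d)
```

```text
{'t': np.float64(4.9), 'tool_pos': array([ 0.5905, -0.1137,  0.2742]), 'tool_rot': array([-2.2421, -2.1894,  0.0116]), 'opening': np.float64(0.0258), 'contact_force': array([ 0.2213,  1.359 , -0.5457])}
```

View pics/e_wrist.png

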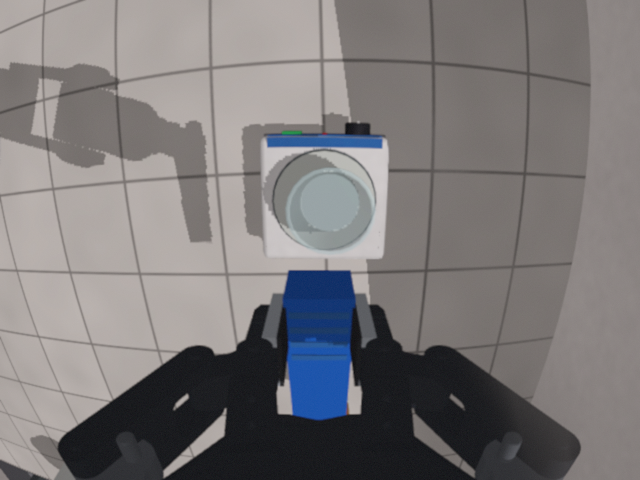

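This is a clear view of the stirrer. Its top corners are near (264,138), (387,138), (265,257) and (384,257). The panel is at row 142, the knob at (357,130) and the switch at (291,132). Next come edge fits.

Run:
```python
from h import *
d=load("e_wrist");f=d["frame"];g=cv2.cvtColor(f,cv2.COLOR_RGB2HSV)
cv2.imwrite("pics/e_c.png",cv2.resize(f[115:270,250:400,::-1],None,fx=3.8,fy=3.8,interpolation=cv2.INTER_CUBIC))
V=cv2.GaussianBlur(f,(3,3),0).astype(float).sum(2)
def edge(vals,pos):  # strongest gradient subpix
    gr=np.abs(np.gradient(vals));i=int(np.argmax(gr));lo,hi=max(0,i-2),i+3
    return (pos[lo:hi]*gr[lo:hi]).sum()/gr[lo:hi].sum()
def fit(E,h,name):
    Q=wpl(d,E,h);vx,vy,x0,y0=cv2.fitLine(Q[:,:2].astype(np.float32),cv2.DIST_HUBER,0,.0005,.001).ravel()
    print(name,"ang",round(np.degrees(np.arctan2(vy,vx)),2),"pt",round(x0,4),round(y0,4));return np.array([x0,y0]),np.array([vx,vy])
r=np.arange(155,245,3)
p=np.arange(256,272);L=[(edge(V[v,256:272],p),v) for v in r]
p=np.arange(378,396);R=[(edge(V[v,378:396],p),v) for v in r]
c=np.arange(278,375,3)
p=np.arange(250,266);B=[(u,edge(V[250:266,u],p)) for u in c]
h=cv2.inRange(g,(100,150,60),(130,255,255))
pf=[(u,np.nonzero(h[125:160,u])[0].min()+124.5) for u in range(270,342,3)]
pb=[(u,np.nonzero(h[125:160,u])[0].max()+125.5) for u in range(270,382,3) if h[125:160,u].any()]
l=fit(L,.061,"left");rr=fit(R,.061,"right");b=fit(B,.061,"back");F=fit(pf,.061,"panel front");P=fit(pb,.061,"panel back")
y=-.11
xl=l[0][0]+l[1][0]/l[1][1]*(y-l[0][1]);xr=rr[0][0]+rr[1][0]/rr[1][1]*(y-rr[0][1]);print("x left,right",xl,xr,xr-xl,"mid",(xl+xr)/2)
x=(xl+xr)/2
for nm,q in(("back",b),("front",F),("pb",P)): print(nm,"y at mid",q[0][1]+q[1][1]/q[1][0]*(x-q[0][0]))
print("raw",np.round(L[::8],1).tolist(),np.round(R[::8],1).tolist())
# dish base centre for later; tips of things
```

```text
left ang 89.11 pt 0.5313 -0.1032
right ang 88.46 pt 0.6544 -0.1134
back ang -1.58 pt 0.6005 -0.1736
panel front ang -0.38 pt 0.5777 -0.0515
panel back ang -1.8 pt 0.5847 -0.0598
x left,right 0.5312417 0.6544835 0.12324178 mid 0.5928626
back y at mid -0.17343628
front y at mid -0.051641498
pb y at mid -0.060083013
raw [[261.1, 155.0], [261.2, 179.0], [261.8, 203.0], [263.1, 227.0]] [[388.1, 155.0], [387.3, 179.0], [386.2, 203.0], [384.9, 227.0]]
```

View pics/e_c.png

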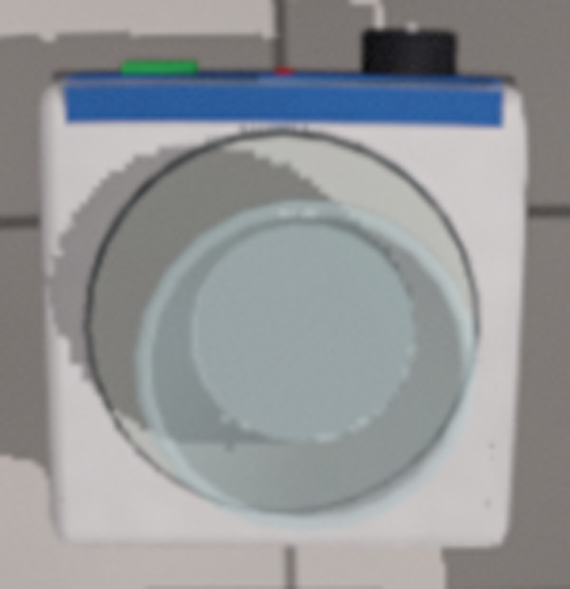

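The top measures 123 mm wide against 130 nominal, so I'll check the edge profile with the depth data before trusting the centre and front.

```bash
cat >> h.py <<'E'
def wpts(d):
    v,u=np.mgrid[0:480,0:640].astype(float);x=u-d["cx"];y=v-d["cy"];r=np.hypot(x,y);t=r/d["fx"];s=np.sin(t)/np.maximum(r,1e-9)
    ray=np.stack([x*s,y*s,np.cos(t)],-1);P=ray*(d["range_z"]/ray[...,2])[...,None]
    E=d["extrinsics"];return P@E[:3,:3].T+E[:3,3]
E
python3 - <<'E'
from h import *
d=load("e_wrist");P=wpts(d)*1000
np.set_printoptions(linewidth=200,suppress=True)
for v in (165,235): 
    print("L",v,P[v,255:270][:,[0,2]].round(0).astype(int).tolist());print("R",v,P[v,380:395][:,[0,2]].round(0).astype(int).tolist())
for u in(310,330): 
    print("F",u,P[122:148,u][:,[1,2]].round(0).astype(int).tolist());print("B",u,P[250:266,u][:,[1,2]].round(0).astype(int).tolist())
print("knob",P[118:136,357][:,[1,2]].round(0).astype(int).tolist())
print("bench",np.median(P[80:110,280:400,2]),"plate",np.median(P[160:250,268:274,2]),np.median(P[245:253,290:360,2]))
E
```

```text
L 165 [[515, 3], [516, 1], [517, 1], [518, 2], [519, 1], [530, 53], [531, 55], [532, 56], [533, 57], [534, 57], [535, 57], [536, 56], [538, 59], [538, 57], [539, 58]]
R 165 [[648, 56], [649, 57], [650, 57], [651, 58], [652, 57], [653, 58], [654, 56], [655, 56], [657, 53], [667, 1], [668, 2], [669, 1], [670, 1], [671, 2], [673, 2]]
L 235 [[509, 1], [510, 1], [512, 1], [513, 1], [514, 1], [515, 1], [516, 1], [518, 2], [528, 53], [530, 56], [531, 56], [532, 56], [533, 58], [534, 57], [535, 58]]
R 235 [[649, 58], [650, 57], [651, 57], [653, 55], [655, 52], [664, 1], [665, 3], [666, 2], [668, 1], [669, 0], [670, 2], [671, 2], [672, 2], [674, 1], [675, 2]]
F 310 [[-38, 1], [-39, 1], [-40, 3], [-41, 3], [-42, 1], [-43, 3], [-44, 1], [-46, 1], [-47, 1], [-48, 1], [-49, 2], [-50, 10], [-50, 38], [-50, 51], [-51, 53], [-52, 59], [-53, 59], [-54, 57], [-55, 59], [-55, 59], [-57, 58], [-57, 58], [-59, 58], [-60, 57], [-60, 58], [-61, 58]]
B 310 [[-167, 57], [-168, 58], [-169, 58], [-170, 58], [-172, 57], [-173, 57], [-174, 58], [-175, 57], [-177, 54], [-199, 2], [-201, 0], [-202, 2], [-203, 2], [-205, 2], [-206, 2], [-207, 1]]
F 330 [[-38, 1], [-39, 2], [-40, 2], [-42, 2], [-43, 2], [-44, 2], [-45, 3], [-46, 2], [-47, 2], [-48, 0], [-49, 3], [-51, 1], [-50, 33], [-50, 53], [-51, 53], [-52, 54], [-53, 57], [-54, 58], [-55, 59], [-56, 58], [-57, 59], [-58, 58], [-59, 58], [-60, 57], [-61, 58], [-62, 58]]
B 330 [[-151, 103], [-151, 104], [-152, 105], [-153, 105], [-154, 104], [-174, 56], [-174, 57], [-176, 55], [-177, 55], [-200, 2], [-201, 1], [-203, 0], [-203, 2], [-205, 1], [-207, 1], [-207, 2]]
knob [[-34, 2], [-35, 1], [-36, 0], [-37, 49], [-38, 49], [-39, 50], [-40, 50], [-41, 51], [-42, 52], [-43, 50], [-44, 50], [-45, 51], [-46, 50], [-47, 53], [-48, 52], [-49, 52], [-50, 50], [-51, 52]]
bench 1.5173297961185161 plate 57.43185944434617 99.21023720314093
```

The depth data resolves this. The housing top is about 57 mm up with rounded edges. It spans x 0.529–0.657 and y -0.050 to -0.178, so the centre is about (0.593, -0.114) with yaw about -1.5°. The knob face at y = -0.0365 puts the front at -0.0495, which agrees. The front edge middle is therefore about (0.595, -0.049). I'll back off, then come down in front.

Request:
jog_arm([
  {"dx": 0.05, "dy": 1, "dz": 0, "twist": 0},
  {"dx": 0.1, "dy": 2, "dz": 0, "twist": 0},
  {"dx": 0.15, "dy": 3, "dz": 0, "twist": 0},
  {"dx": 0.15, "dy": 3.7, "dz": -0.5, "twist": 0},
  {"dx": 0.15, "dy": 3.7, "dz": -1, "twist": 0},
])

```text
t: 5.58
tool_pos: [0.5988, 0.1149, 0.2141]
tool_rot: [-2.232, -2.2, 0.009]
contact_force: [0.3, -0.7, -1.6]
opening: 0.0258
```

Request:
jog_arm([
  {"dx": 0, "dy": 0, "dz": -1, "twist": 0},
  {"dx": 0, "dy": 0, "dz": -1.8, "twist": 0},
  {"dx": 0, "dy": 0, "dz": -2.6, "twist": 0},
  {"dx": 0, "dy": 0, "dz": -2.6, "twist": 0},
  {"dx": 0, "dy": 0, "dz": -2.6, "twist": 0},
])

```text
t: 6.2
tool_pos: [0.5997, 0.1162, 0.06]
tool_rot: [-2.231, -2.202, 0.006]
contact_force: [0.6, -0.3, -0.4]
opening: 0.0258
```

Request:
jog_arm([
  {"dx": 0, "dy": -0.05, "dz": -0.4, "twist": -0.08},
  {"dx": 0, "dy": -0.05, "dz": -0.7, "twist": -0.08},
  {"dx": 0, "dy": -0.05, "dz": -0.78, "twist": -0.08},
  {"dx": 0, "dy": -0.05, "dz": -0.78, "twist": -0.08},
])

```text
t: 6.7
tool_pos: [0.6, 0.1133, 0.0136]
tool_rot: [-2.247, -2.187, 0.005]
contact_force: [-0.7, 0.5, -0.5]
opening: 0.0257
```

```bash
cat > snap.py <<'E'
import sys,cv2,numpy as np
from station import ctrl
def snap(tag,crops):
    o=ctrl.get_obs();print({k:np.round(o[k],4).tolist() for k in("t","tool_pos","tool_rot","opening","contact_force","wrist_torque")})
    r=o["tool_rot"];print("heading",2*np.degrees(np.arctan2(r[1],r[0]))%360-180)
    for n,(x0,y0,x1,y1) in crops.items():
        d=ctrl.get_image(n);np.savez(f"{tag}_{n}.npz",**d);c=d["frame"][y0:y1,x0:x1,::-1];s=min(760/(x1-x0),580/(y1-y0))
        cv2.imwrite(f"pics/{tag}_{n}.png",cv2.resize(c,None,fx=s,fy=s,interpolation=cv2.INTER_CUBIC))
E
python3 -c "
from snap import snap
snap('f',{'side':(290,180,430,320),'scene':(230,200,370,340)})"
```

```text
{'t': 6.7, 'tool_pos': [0.6, 0.1133, 0.0136], 'tool_rot': [-2.2467, -2.1869, 0.0054], 'opening': 0.0257, 'contact_force': [-0.6873, 0.5158, -0.5157], 'wrist_torque': [-0.0088, -0.01, 0.009]}
heading -91.54472536913994
```

View pics/f_side.png

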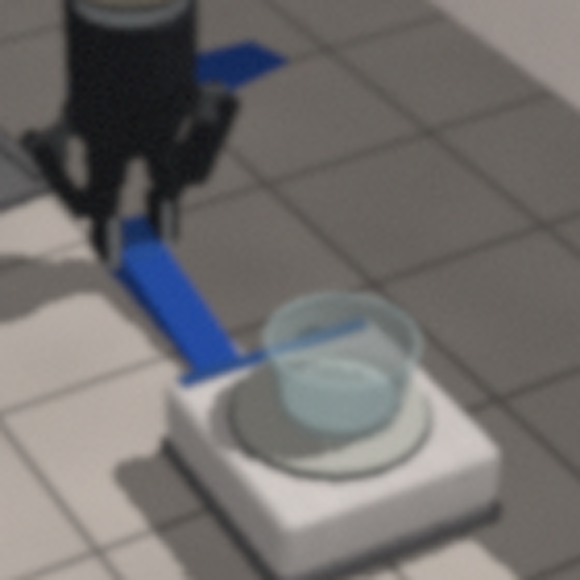

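View pics/f_scene.png

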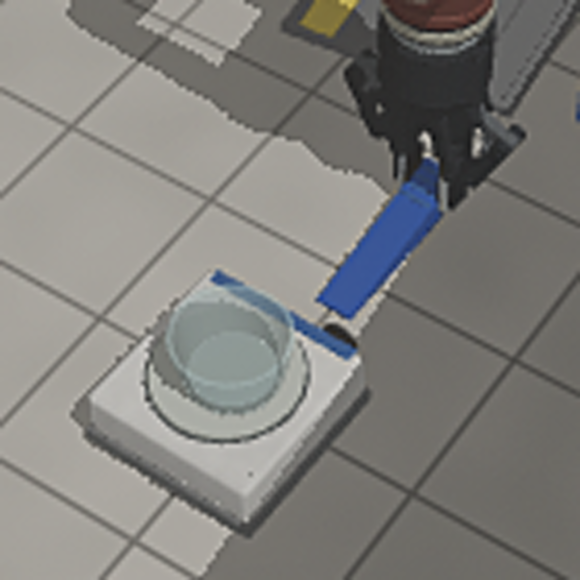

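The wedge is in front of the stirrer, pointing at its front. The tip corners are at scene pixels ~(307,272) and (313,276), left of the knob at (311,281). Next I'll lower to touch the bench and compute the tip position.

Run:
```python
from h import *
d=load("f_scene");print(onplane(d,[(230+318/4.143,200+300/4.143),(230+345/4.143,200+315/4.143)],.006))
P,u,v=pts(d,(masks(d)["blue"]>0));k=(P[:,2]<.04)&(P[:,1]>-.03)&(P[:,1]<.1)&(abs(P[:,0]-.6)<.04);P=P[k]
s=(P[:,:2]-[.6,.1133])@[-.027,-.9996];w=(P[:,:2]-[.6,.1133])@[.9996,-.027]
print(k.sum(),"s",np.percentile(s,[1,99]),"lat mid",np.percentile(w,[2,50,98]),"zfit",np.polyfit(s,P[:,2],1))
# panel extents in the scene: mid line of stirrer
g=cv2.cvtColor(d["frame"],cv2.COLOR_RGB2HSV)
M=np.zeros((480,640),bool);M[255:335,240:325]=1
Q,u,v=pts(d,M);k=(Q[:,2]>.052)&(Q[:,2]<.0615);Q=Q[k]
for y in(-.07,-.09,-.13,-.15,-.165):
    j=abs(Q[:,1]-y)<.006;print(y,np.percentile(Q[j,0],[1,99]).round(4),np.percentile(Q[j,0],[1,99]).mean().round(4))
```

```text
[[0.58662221 0.00147215 0.006     ]
 [0.60888768 0.00108335 0.006     ]]
349 s [0.01411361 0.11237733] lat mid [-0.01218134  0.0037965   0.01667431] zfit [-0.16922372  0.02697714]
-0.07 [0.5339 0.6601] 0.597
-0.09 [0.532  0.6589] 0.5955
-0.13 [0.5323 0.6569] 0.5946
-0.15 [0.5322 0.6568] 0.5945
-0.165 [0.5322 0.6553] 0.5937
```

Request:
jog_arm([
  {"dx": 0, "dy": 0, "dz": -0.02, "twist": 0},
  {"dx": 0, "dy": 0, "dz": -0.04, "twist": 0},
  {"dx": 0, "dy": 0, "dz": -0.05, "twist": 0},
  {"dx": 0, "dy": 0, "dz": -0.05, "twist": 0},
])

```text
t: 7.3
tool_pos: [0.6004, 0.1132, 0.0111]
tool_rot: [-2.247, -2.187, 0.004]
contact_force: [0.8, -0.3, 0.6]
opening: 0.0259
```

Request:
jog_arm([
  {"dx": 0, "dy": 0, "dz": -0.02, "twist": 0},
  {"dx": 0, "dy": 0, "dz": -0.03, "twist": 0},
  {"dx": 0, "dy": 0, "dz": -0.03, "twist": 0},
])

```text
t: 7.68
tool_pos: [0.601, 0.1133, 0.0108]
tool_rot: [-2.248, -2.188, 0.004]
contact_force: [-3.0, -0.1, 7.0]
opening: 0.0258
```

Bench contact came at TCP z = 0.0108, exactly as predicted, so the wedge lies flat. In the scene camera the wedge axis and the stirrer's mid-line agree to within 1 mm. I'll slide forward, stopping short of contact.

Request:
jog_arm([
  {"dx": -0.02, "dy": -0.3, "dz": -0.01, "twist": 0},
  {"dx": -0.03, "dy": -0.6, "dz": -0.01, "twist": 0},
  {"dx": -0.04, "dy": -0.9, "dz": -0.01, "twist": 0},
  {"dx": -0.04, "dy": -0.97, "dz": -0.01, "twist": 0},
  {"dx": -0.04, "dy": -0.97, "dz": -0.01, "twist": 0},
])

```text
t: 8.3
tool_pos: [0.5991, 0.0534, 0.0108]
tool_rot: [-2.25, -2.188, 0.004]
contact_force: [-0.3, -1.6, 5.3]
opening: 0.0256
```

```bash
python3 -c "
from snap import snap
snap('g',{'side':(290,180,430,320),'scene':(230,200,370,340),'wrist':(0,0,640,480)})"
```

```text
{'t': 8.3, 'tool_pos': [0.5991, 0.0534, 0.0108], 'tool_rot': [-2.25, -2.1876, 0.0041], 'opening': 0.0256, 'contact_force': [-0.2673, -1.575, 5.2799], 'wrist_torque': [-0.3398, 0.12, 0.026]}
heading -91.61108573906569
```

View pics/g_scene.png

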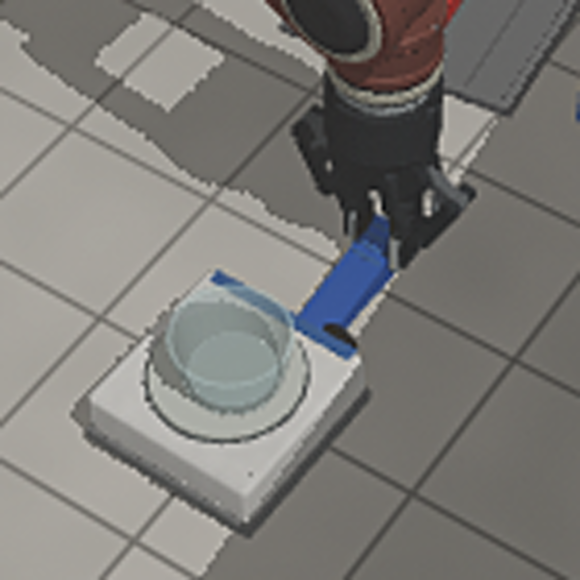

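View pics/g_wrist.png

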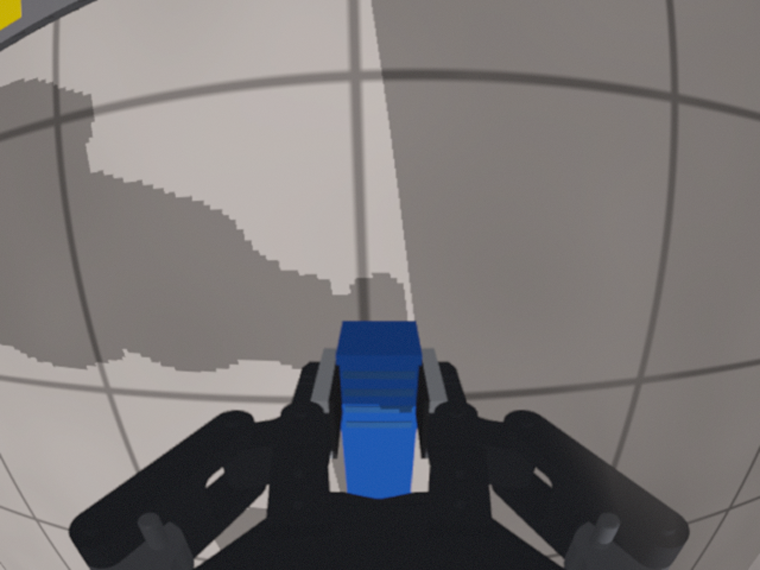

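The tip has passed beneath the front line and the stirrer hasn't moved. I'll creep in now and watch the force for contact, expected near TCP y ≈ 0.041.

Request:
jog_arm([
  {"dx": 0, "dy": -0.06, "dz": -0.005, "twist": 0},
  {"dx": -0.003, "dy": -0.12, "dz": -0.005, "twist": 0},
  {"dx": -0.005, "dy": -0.18, "dz": -0.005, "twist": 0},
  {"dx": -0.005, "dy": -0.18, "dz": -0.005, "twist": 0},
])

```text
t: 8.95
tool_pos: [0.5991, 0.0422, 0.0108]
tool_rot: [-2.25, -2.189, 0.004]
contact_force: [-0.5, 0.2, 5.8]
opening: 0.0254
```

Request:
jog_arm([
  {"dx": -0.001, "dy": -0.05, "dz": -0.005, "twist": 0},
  {"dx": -0.002, "dy": -0.1, "dz": -0.005, "twist": 0},
  {"dx": -0.002, "dy": -0.1, "dz": -0.005, "twist": 0},
])

```text
t: 9.32
tool_pos: [0.5992, 0.0366, 0.0108]
tool_rot: [-2.25, -2.188, 0.002]
contact_force: [-0.0, 2.6, 5.8]
opening: 0.0256
```

Request:
jog_arm([
  {"dx": -0.001, "dy": -0.04, "dz": -0.005, "twist": 0},
  {"dx": -0.003, "dy": -0.09, "dz": -0.005, "twist": 0},
  {"dx": -0.003, "dy": -0.1, "dz": -0.005, "twist": 0},
])

```text
t: 9.7
tool_pos: [0.5993, 0.0314, 0.0108]
tool_rot: [-2.25, -2.186, -0.001]
contact_force: [-0.8, 6.2, 5.9]
opening: 0.0263
```

```bash
python3 -c "
from snap import snap
snap('i',{'side':(290,180,430,320),'scene':(230,200,370,340)})"
```

```text
{'t': 9.7, 'tool_pos': [0.5993, 0.0314, 0.0108], 'tool_rot': [-2.25, -2.1864, -0.0008], 'opening': 0.0263, 'contact_force': [-0.8318, 6.2485, 5.8984], 'wrist_torque': [0.8231, 0.0422, -0.0339]}
heading -91.64490276048895
```

View pics/i_side.png

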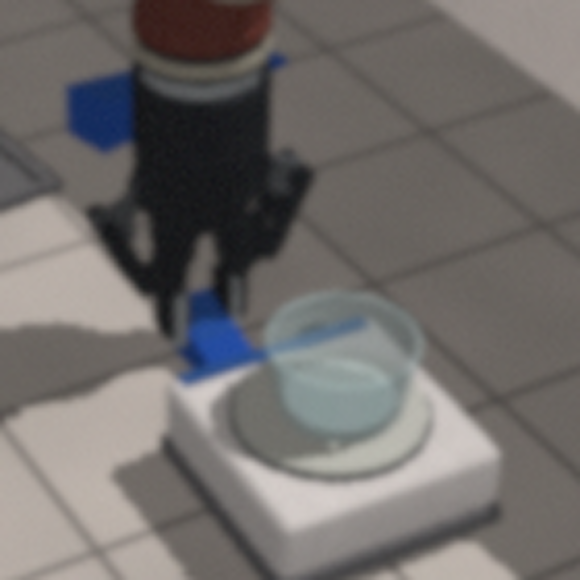

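View pics/i_scene.png

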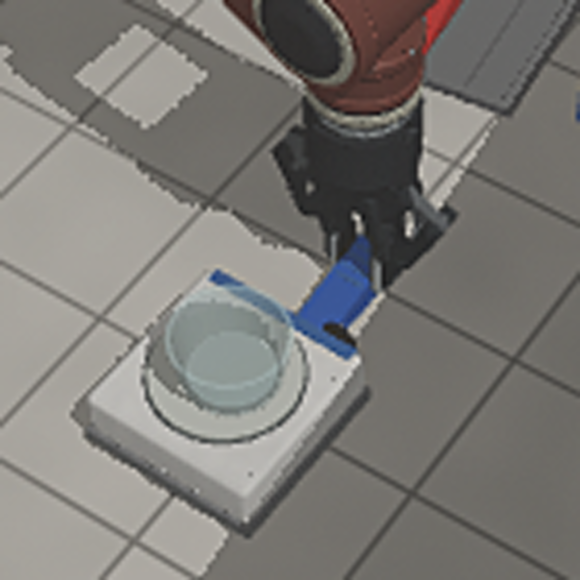

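The push is 6 N as expected and the stirrer appears in place. I'll measure its motion by sub-pixel tracking of its corners in both cameras.

```bash
cat > track.py <<'E'
from h import *
def track(t0,t1):
    # points on the stirrer (world): front-left top corner etc.; stirrer pose
    c=np.array([.594,-.114]);a=np.radians(-91.5);X=np.array([np.cos(a),np.sin(a)]);Y=np.array([-X[1],X[0]])
    W=lambda fx,fy,z:np.r_[c+fx*X+fy*Y,z]
    pts_={"FL":W(-.062,.058,.057),"FR":W(-.062,-.058,.057),"BL":W(.062,.062,.056),"BR":W(.062,-.062,.056),"BLlow":W(.065,.06,.01),"BRlow":W(.065,-.063,.01),"FRlow":W(-.063,-.065,.012)}
    D={}
    for n in("scene","side"):
        A=load(f"{t0}_{n}");B=load(f"{t1}_{n}")
        g0,g1=[cv2.cvtColor(x["frame"],cv2.COLOR_RGB2GRAY) for x in(A,B)]
        names=list(pts_);p0=proj(A,np.array([pts_[k] for k in names])).astype(np.float32).reshape(-1,1,2)
        p1,s,e=cv2.calcOpticalFlowPyrLK(g0,g1,p0,None,winSize=(11,11),maxLevel=0,criteria=(3,60,.002))
        for k,q0,q1,ss,ee in zip(names,p0[:,0],p1[:,0],s.ravel(),e.ravel()):
            D.setdefault(k,{})[n]=(q0,q1-q0,ss,ee,A)
    for k in pts_:
        J=[];b=[]
        out=""
        for n in("scene","side"):
            q,dq,ss,ee,A=D[k][n];out+=f" {n} px {q.round(0)} d {dq.round(2)} err {ee:.1f};"
            J.append(np.array([(proj(A,pts_[k]+np.eye(3)[i]*.001)-proj(A,pts_[k]))[0] for i in range(3)]).T);b.append(dq)
        J=np.vstack(J);b=np.hstack(b);sol=np.linalg.lstsq(J,b,rcond=None)[0];print(k,"mm",sol.round(2),out)
E
python3 -c "
from track import track
track('f','i')"
```

```text
FL mm [ 0.31 -0.48  1.04]  scene px [316. 286.] d [-0.01  0.01] err 1.1; side px [378. 256.] d [ 0.22 -0.34] err 2.3;
FR mm [-1.61  0.9  -0.95]  scene px [281. 266.] d [-0.28 -0.15] err 2.2; side px [332. 271.] d [-0.91  0.28] err 14.6;
BL mm [ 0.19 -0.67  0.05]  scene px [288. 319.] d [-0.08  0.14] err 1.7; side px [411. 287.] d [0.31 0.18] err 1.1;
BR mm [-0.14 -0.46 -0.49]  scene px [250. 296.] d [-0.12  0.13] err 1.6; side px [359. 306.] d [0.1  0.39] err 1.3;
BLlow mm [-0.24 -0.25 -0.19]  scene px [288. 330.] d [-0.15  0.13] err 2.4; side px [409. 305.] d [-0.07  0.13] err 1.5;
BRlow mm [-0.09  0.21 -0.28]  scene px [251. 307.] d [0.02 0.05] err 1.4; side px [359. 324.] d [-0.12  0.02] err 1.7;
FRlow mm [ 0.08 -0.58  1.32]  scene px [280. 274.] d [-0.14 -0.02] err 1.3; side px [329. 288.] d [ 0.09 -0.39] err 1.8;
```

Front corners have risen about 1.0–1.3 mm, the back has not moved, and there is no sliding. I'll keep going.

Request:
jog_arm([
  {"dx": -0.002, "dy": -0.05, "dz": -0.005, "twist": 0},
  {"dx": -0.003, "dy": -0.1, "dz": -0.005, "twist": 0},
  {"dx": -0.004, "dy": -0.15, "dz": -0.005, "twist": 0},
  {"dx": -0.005, "dy": -0.2, "dz": -0.005, "twist": 0},
  {"dx": -0.005, "dy": -0.2, "dz": -0.005, "twist": 0},
])

```text
t: 10.42
tool_pos: [0.5992, 0.0198, 0.0108]
tool_rot: [-2.25, -2.186, -0.003]
contact_force: [-0.3, 4.2, 5.4]
opening: 0.0257
```

```bash
python3 -c "
from snap import snap
snap('j',{'side':(290,180,430,320),'scene':(230,200,370,340)})
from track import track
track('f','j')"
```

```text
{'t': 10.425, 'tool_pos': [0.5992, 0.0198, 0.0108], 'tool_rot': [-2.2499, -2.1856, -0.0026], 'opening': 0.0257, 'contact_force': [-0.3459, 4.2442, 5.3968], 'wrist_torque': [0.6172, 0.0629, -0.0379]}
heading -91.66274869966793
FL mm [ 0.35 -0.92  2.19]  scene px [316. 286.] d [-0.09 -0.14] err 2.5; side px [378. 256.] d [ 0.37 -0.65] err 2.7;
FR mm [-3.96  3.29 -3.35]  scene px [281. 266.] d [-0.45 -0.3 ] err 3.3; side px [332. 271.] d [-2.51  0.73] err 28.9;
BL mm [ 0.22 -1.38  0.09]  scene px [288. 319.] d [-0.23  0.3 ] err 3.0; side px [411. 287.] d [0.55 0.38] err 1.4;
BR mm [-0.18 -1.26 -0.58]  scene px [250. 296.] d [-0.31  0.25] err 3.9; side px [359. 306.] d [0.34 0.73] err 1.9;
BLlow mm [-0.18 -0.39 -0.12]  scene px [288. 330.] d [-0.16  0.17] err 2.7; side px [409. 305.] d [-0.01  0.13] err 1.5;
BRlow mm [-0.17 -0.02 -0.01]  scene px [251. 307.] d [-0.06  0.02] err 1.8; side px [359. 324.] d [-0.09  0.01] err 1.7;
FRlow mm [ 0.1  -1.31  2.8 ]  scene px [280. 274.] d [-0.34 -0.03] err 2.0; side px [329. 288.] d [ 0.18 -0.8 ] err 2.9;
```

View pics/j_side.png

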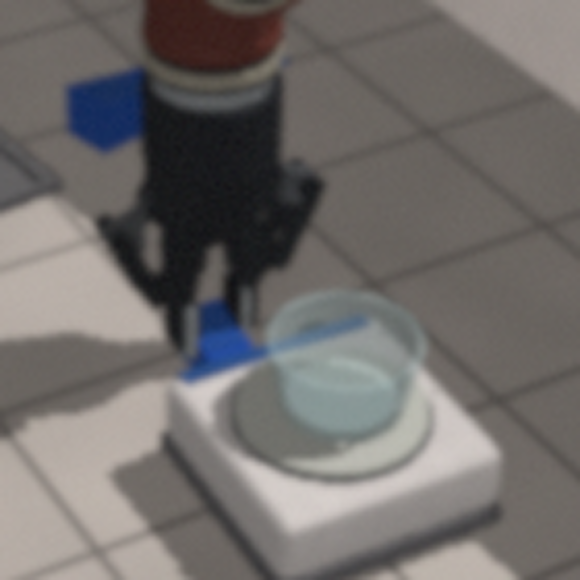

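Tracking reads roughly 2.2–2.8 mm at the front. I'll cross-check by averaging the depth change of the plate before and after, and check with the wrist camera whether the wedge has slipped in the grip.

```bash
cat > tilt.py <<'E'
from h import *
def tilt(t0,t1):
    c=np.array([.594,-.114]);a=np.radians(-91.5);X=np.array([np.cos(a),np.sin(a)]);Y=np.array([-X[1],X[0]])
    for n in("scene","side"):
        A=load(f"{t0}_{n}");res=[]
        # pixels in baseline: on plate/housing top, inside outline, away from edges and dish
        P,u,v=pts(A,np.ones((480,640),bool));fx=(P[:,:2]-c)@X;fy=(P[:,:2]-c)@Y
        k=(abs(fx)<.055)&(abs(fy)<.055)&(P[:,2]>.05)&(P[:,2]<.066)
        f=A["frame"][v,u].astype(int);
        for B in(A,load(f"{t1}_{n}")):
            z=B["range_z"][v[k],u[k]];Q=np.c_[(u[k]-B["cx"])/B["fx"]*z,(v[k]-B["cy"])/B["fy"]*z,z]@B["extrinsics"][:3,:3].T+B["extrinsics"][:3,3]
            res.append((Q,z))
        ok=(res[1][1]>0)&(res[0][1]>0)
        x=(res[0][0][:,:2]-c)@X;y=(res[0][0][:,:2]-c)@Y
        E=A["extrinsics"];
        # height change along vertical: along-ray change -> vertical shift approx via plane normal z
        dz=res[1][0][:,2]-res[0][0][:,2]; ok&=abs(dz)<.012
        M=np.c_[x,y,np.ones(len(x))];w=ok.copy()
        for _ in range(6):
            s=np.linalg.lstsq(M[w],dz[w],rcond=None)[0];w=ok&(abs(dz-M@s)<.004)
        print(n,w.sum(),"slope per m x,y",s[:2].round(4),"lift at front foot(mm)",((M:=None) or (s@[-.05,0,1])*1000).round(2),"edge",(s@[-.065,0,1]*1000).round(2),"back foot",(s@[.05,0,1]*1000).round(2),"L/R foot",(s@[-.05,.048,1]*1000).round(2),(s@[-.05,-.048,1]*1000).round(2))
E
python3 -c "
from tilt import tilt
tilt('f','i');tilt('f','j')
from snap import snap
snap('k',{'wrist':(0,0,640,480)})"
```

```text
scene 615 slope per m x,y [-0.0253 -0.0095] lift at front foot(mm) 2.72 edge 3.1 back foot 0.19 L/R foot 2.26 3.17
side 1088 slope per m x,y [-0.0127  0.0055] lift at front foot(mm) 1.5 edge 1.69 back foot 0.23 L/R foot 1.77 1.24
scene 596 slope per m x,y [-0.0393 -0.0075] lift at front foot(mm) 4.23 edge 4.82 back foot 0.29 L/R foot 3.86 4.59
side 1070 slope per m x,y [-0.0279  0.0046] lift at front foot(mm) 3.3 edge 3.71 back foot 0.51 L/R foot 3.52 3.07
{'t': 10.525, 'tool_pos': [0.5992, 0.0198, 0.0108], 'tool_rot': [-2.2499, -2.1857, -0.0024], 'opening': 0.0258, 'contact_force': [-0.4184, 5.1593, 5.0569], 'wrist_torque': [0.5723, 0.1104, -0.0227]}
heading -91.65847023008433
```

View pics/k_wrist.png

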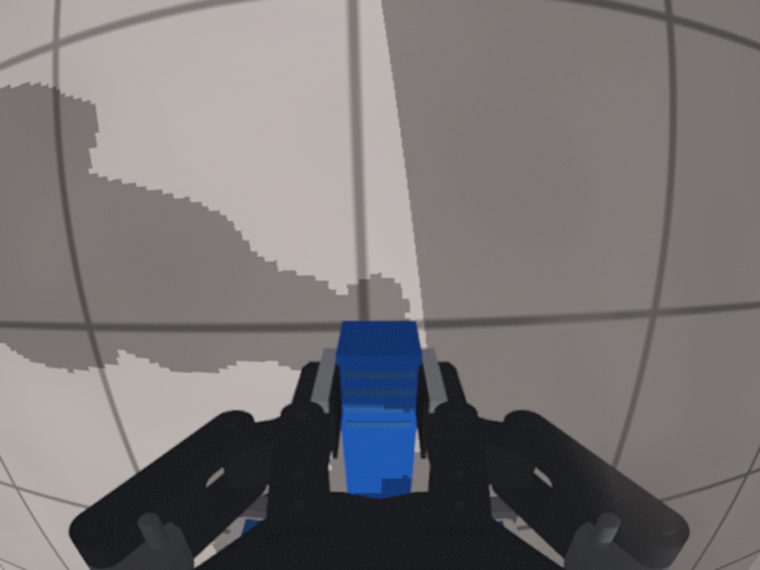

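The wedge has not slipped in the grip (heel edge at row 321 in both pictures). The lift estimates at the front feet are 3.9 and 2.8 mm from depth (net of the back), and 3.5 mm from geometry with contact at y ≈ 0.0405. That averages about 3.4–3.5 mm, so 3 mm more travel should do it.

Request:
jog_arm([
  {"dx": -0.001, "dy": -0.03, "dz": -0.005, "twist": 0},
  {"dx": -0.001, "dy": -0.055, "dz": -0.005, "twist": 0},
  {"dx": -0.001, "dy": -0.055, "dz": -0.005, "twist": 0},
  {"dx": -0.001, "dy": -0.055, "dz": -0.005, "twist": 0},
])

```text
t: 11.08
tool_pos: [0.5993, 0.0172, 0.0108]
tool_rot: [-2.249, -2.185, -0.005]
contact_force: [0.1, 5.4, 4.7]
opening: 0.0261
```

```bash
python3 -c "
from snap import snap
snap('m',{'side':(290,180,430,320),'scene':(230,200,370,340)})
from tilt import tilt
tilt('f','m');tilt('a','m')
from track import track
track('f','m')"
```

```text
{'t': 11.075, 'tool_pos': [0.5993, 0.0172, 0.0108], 'tool_rot': [-2.2495, -2.1848, -0.0047], 'opening': 0.0261, 'contact_force': [0.0735, 5.447, 4.6825], 'wrist_torque': [0.6609, 0.1249, -0.094]}
heading -91.6706269497393
scene 596 slope per m x,y [-0.038  -0.0057] lift at front foot(mm) 4.06 edge 4.63 back foot 0.26 L/R foot 3.78 4.33
side 1067 slope per m x,y [-0.0296  0.0049] lift at front foot(mm) 3.58 edge 4.03 back foot 0.62 L/R foot 3.81 3.35
scene 614 slope per m x,y [-0.0349 -0.0042] lift at front foot(mm) 3.76 edge 4.28 back foot 0.28 L/R foot 3.56 3.96
side 1082 slope per m x,y [-0.033  0.005] lift at front foot(mm) 3.72 edge 4.22 back foot 0.42 L/R foot 3.96 3.49
FL mm [ 0.35 -0.98  2.66]  scene px [316. 286.] d [-0.11 -0.21] err 3.2; side px [378. 256.] d [ 0.38 -0.82] err 3.5;
FR mm [-6.    5.01 -8.02]  scene px [281. 266.] d [-0.55 -0.34] err 3.8; side px [332. 271.] d [-3.51  2.5 ] err 31.2;
BL mm [ 0.25 -1.5   0.09]  scene px [288. 319.] d [-0.25  0.34] err 3.4; side px [411. 287.] d [0.59 0.41] err 1.5;
BR mm [-0.16 -1.43 -0.55]  scene px [250. 296.] d [-0.34  0.29] err 4.3; side px [359. 306.] d [0.39 0.77] err 1.8;
BLlow mm [-0.19 -0.5  -0.18]  scene px [288. 330.] d [-0.19  0.22] err 2.6; side px [409. 305.] d [0.02 0.18] err 1.5;
BRlow mm [-0.12 -0.   -0.08]  scene px [251. 307.] d [-0.05  0.05] err 1.9; side px [359. 324.] d [-0.08  0.02] err 1.8;
FRlow mm [ 0.1  -1.43  3.07]  scene px [280. 274.] d [-0.37 -0.07] err 2.3; side px [329. 288.] d [ 0.2  -0.87] err 3.2;
```

View pics/m_side.png

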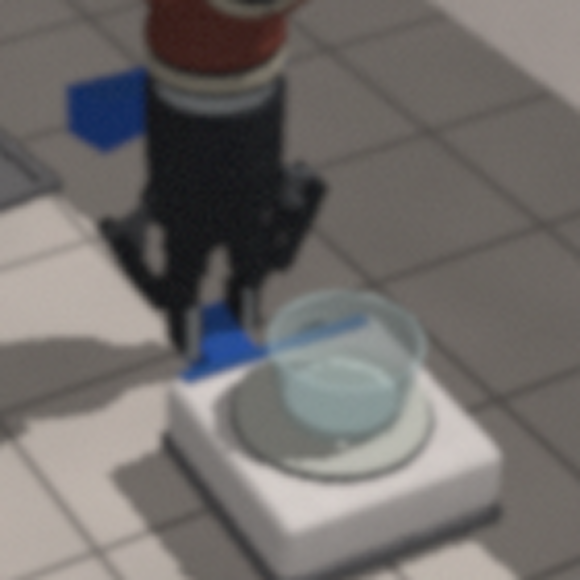

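View pics/m_scene.png

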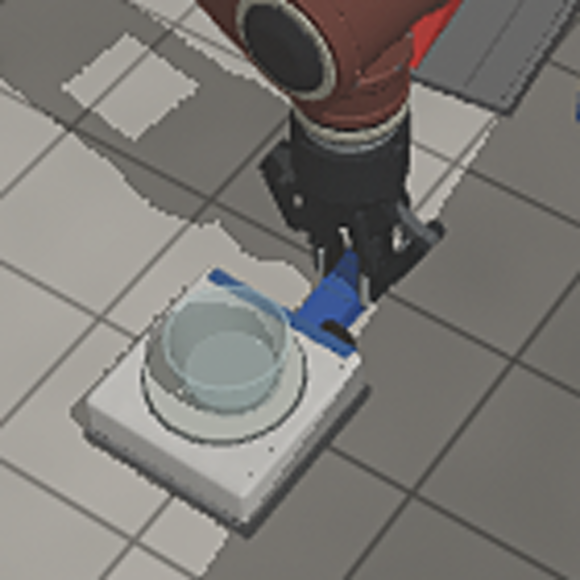

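Depth slopes give about 3.4–4.0 mm at the feet and geometry gives about 4.0 mm. The back corners have not slid beyond the ~0.5 mm noise, and the dish is in place. I'll add a last 1 mm, then hold and check that it stays steady.

Request:
jog_arm([
  {"dx": -0.001, "dy": -0.02, "dz": -0.005, "twist": 0},
  {"dx": -0.001, "dy": -0.025, "dz": -0.005, "twist": 0},
  {"dx": -0.001, "dy": -0.025, "dz": -0.005, "twist": 0},
  {"dx": -0.001, "dy": -0.025, "dz": -0.005, "twist": 0},
  {"dx": -0.001, "dy": -0.025, "dz": -0.005, "twist": 0},
])

```text
t: 11.8
tool_pos: [0.5993, 0.0165, 0.0108]
tool_rot: [-2.249, -2.184, -0.007]
contact_force: [0.6, 5.9, 6.0]
opening: 0.0257
```

```bash
python3 -c "
from snap import snap
snap('p',{'side':(180,130,460,340),'scene':(230,150,440,340),'wrist':(0,0,640,480)})
from tilt import tilt
tilt('f','p');tilt('a','p')
snap('q',{})"
```

```text
{'t': 11.8, 'tool_pos': [0.5993, 0.0165, 0.0108], 'tool_rot': [-2.2489, -2.1836, -0.0069], 'opening': 0.0257, 'contact_force': [0.5853, 5.8688, 6.0273], 'wrist_torque': [0.7206, 0.1857, -0.0764]}
heading -91.68883225444853
scene 574 slope per m x,y [-0.0538 -0.0118] lift at front foot(mm) 5.82 edge 6.63 back foot 0.44 L/R foot 5.25 6.39
side 1068 slope per m x,y [-0.0309  0.0061] lift at front foot(mm) 3.67 edge 4.13 back foot 0.59 L/R foot 3.96 3.38
scene 582 slope per m x,y [-0.0366  0.0111] lift at front foot(mm) 4.0 edge 4.55 back foot 0.34 L/R foot 4.53 3.47
side 1079 slope per m x,y [-0.0333  0.0048] lift at front foot(mm) 3.82 edge 4.32 back foot 0.49 L/R foot 4.05 3.59
{'t': 11.95, 'tool_pos': [0.5993, 0.0166, 0.0108], 'tool_rot': [-2.2489, -2.1837, -0.0069], 'opening': 0.0258, 'contact_force': [-0.3022, 6.4047, 6.0867], 'wrist_torque': [0.7145, 0.1348, -0.0339]}
heading -91.68432895741228
```

View pics/p_scene.png

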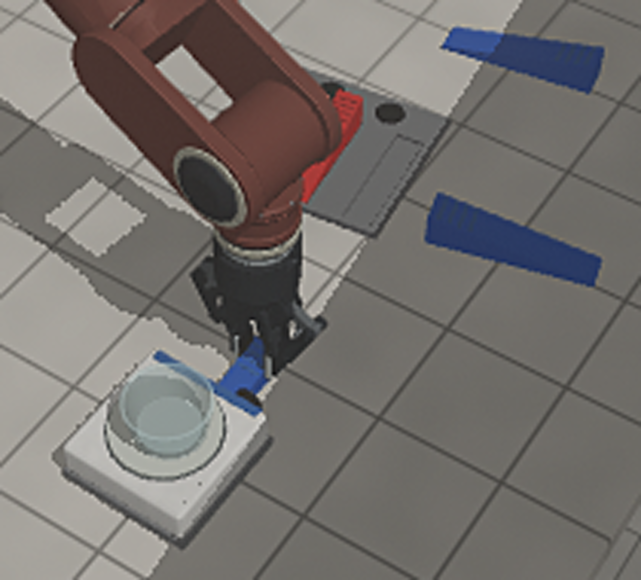

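View pics/p_side.png

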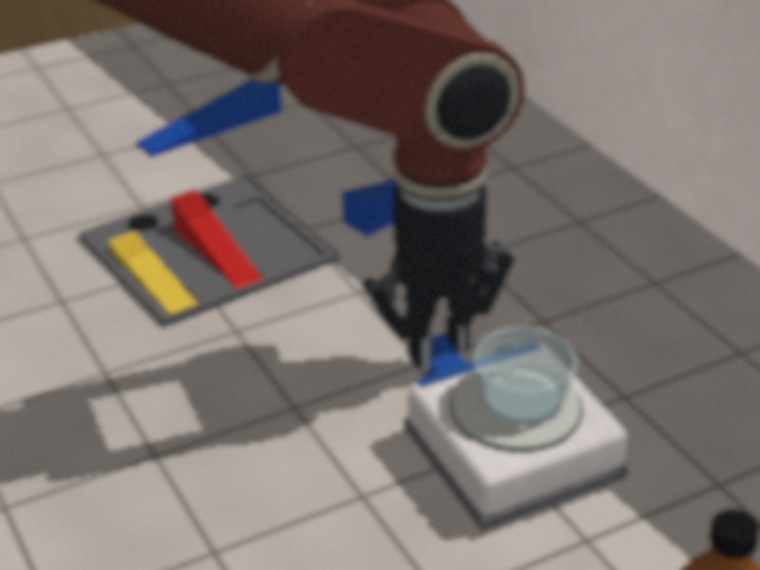

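The final views show the wedge squarely under the front, the dish in place, and red, yellow and the bottle untouched. Pose and force are steady at about 6 N push. Handing in.

```bash
python3 -c "
from station import ctrl
print(ctrl.finish_job()); o=ctrl.get_obs(); print(o['t'],o['tool_pos'],o['contact_force'])"
```

```text
the job is handed in; nothing more can be done
None
the job is handed in; nothing more can be done
```

The blue wedge is under the middle of the stirrer's front edge, with the front feet lifted by about 4 mm. The gripper is still holding it, and I handed the job in at about 12 s of the 38 s allowed. I took the wedge from the tray pocket (the smallest blue one), laid it flat, lined it up at about -91.7° with the stirrer at about -91.5°, and pushed it in.

**Lift:** the final TCP y of 0.0166 works out to about 4.0 mm at the feet by wedge geometry. Depth comparisons from the side camera gave 3.7 and 3.8 mm, and one from the scene camera gave 4.0 mm.

**Disagreements:** one noisy scene-camera comparison gave 5.8 mm. Corner tracking, last run about 1 mm before the end, read lower at about 2.7–3.1 mm. I judged both less reliable. The left/right lift difference scattered by about ±0.5 mm, with opposite signs between cameras.

**Rest of the scene:** in the same tracking run the stirrer's lower back corners had moved 0.5 mm or less, which is within the noise. The dish, the red and yellow wedges and the bottle looked unmoved. The push was steady at about 6 N, with about 6 N downward on the bench. The wedge had not slipped in the grip when I checked about 3 mm before the end.

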